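# Show a paste cartridge's nozzle to the inspection camera

## Task

Lift the tallest of the three paste cartridges out of the rack and present its brass nozzle to the little inspection camera: hold the cartridge in the air in line with the way the lens is looking, nozzle towards the lens, with the nozzle tip on the lens axis 60 mm in front of the lens. Finish holding it still there, gripped and touching nothing else; do not put it down or let go, and leave the camera, the other cartridges and everything else on the table as they are.

Things in the scene. Friction and masses are not known exactly. Their poses are not given: they have to be found in the camera images.
- cart_grip (a point): the place to grip the tallest cartridge: on its axis, half-way up the 72 mm of plain barrel (30 mm in diameter) standing free above its collar; 36 mm below its top, 129 mm from its nozzle tip. Its z axis runs along the barrel from nozzle to stopper (up while it stands in the rack)
- cart_tip (a point): the end of the brass nozzle of the tallest cartridge, on its axis; same axes as cart_grip. In the rack it hangs 85 mm below the plate's top face, out of reach
- cartridge: the tallest cartridge: round cream barrel 30 mm in diameter, red stopper at the top, stepped brass nozzle (5 mm at the tip, 12 mm higher up) at the bottom, 165 mm long in all, about 0.12 kg. A white collar 42 mm in diameter, 85 to 93 mm from the tip, rests on the rack. Origin at the nozzle tip, axes as cart_grip
- rack: aluminium plate 76 x 240 mm, 12 mm thick, top face 95 mm above the table, on grey end legs; fixed. Three through wells of 34 mm lie in a row along its y axis at y = -70, 0, 70 mm; one cartridge hangs by its collar in each, in any order. Origin on the table under its centre, x across the row, z up
- short_a_top (a point): centre of the top of a shorter cartridge of the same look (130 mm long, top 140 mm above the table; the tallest one's top is at 175 mm); stays in the rack
- short_b_top (a point): centre of the top of the other shorter cartridge (136 mm long, top 146 mm above the table), which has a flat white finger flange 52 x 20 mm across its top; stays in the rack
- camera: the camera's stand, fixed: dark steel foot 140 x 110 mm, post 16 mm thick and 212 mm high 70 mm along +x from its origin. A bracket on the post carries the head, a 42 mm grey box with a white light ring 50 mm across round the lens. The lens looks up, leaning 0.3 to 0.65 rad towards the stand's -x (roughly the robot). Height and lean vary. Origin on the table under the head's pivot
- lens (a point): centre of the lens's front face, flush with the light ring. Its z axis is the lens axis, pointing out of the lens, the way the camera looks
- focus (a point): the point on the lens axis 60 mm in front of the lens where the nozzle tip belongs; empty air. Its z axis is the lens axis pointing away from the lens: in the presented attitude the cartridge's z axis (nozzle to stopper) points the same way
- table: the white table top, its upper face at height 0
- build_plate: clear disc 150 mm across, 6 mm thick, with a flat printed lattice on it, lying on the table; leave alone
- spatula: spatula lying on the table; leave alone
- wrench: wrench lying on the table; leave alone
- jar: closed jar, 52 mm across, 65 mm high; leave alone
- beaker: open white beaker 72 mm across, 80 mm high; leave alone
- cup_tub: closed white pot 80 mm across, 70 mm high; leave alone
There are look-alikes about, which are no part of the job. What is shaped like the cartridge but purple is not meant.

How it is judged:
On the way:
1. the tallest cartridge is in the gripper, lifted clear of the rack (contact force between the fingers and cartridge above 1 N and contact force between cartridge and rack below 0.1 N and z of cart_tip in the frame of rack above 0.095 m), for 0.2 s.
At the end, for the whole second after the job is handed in: The tallest cartridge is held still in the gripper, tip within 15 mm of the point 60 mm before the lens, barrel within 0.2 rad of the lens axis, nozzle to the lens, touching only the fingers; camera within 8 mm, other cartridges 20 mm, other things 30 mm of their starts (distance between cart_tip and focus below 0.015 m and angle between the z axis of cartridge and the z axis of focus, either way round below 0.2 rad and z of cart_grip in the frame of focus above 0.08 m and height (world z) of cart_tip above 0.1 m and contact force between the fingers and cartridge above 1 N and linear speed of cartridge below 0.02 m/s and angular speed of cartridge below 0.15 rad/s and contact force between cartridge and rack below 0.1 N and contact force between cartridge and camera below 0.1 N and contact force between cartridge and table below 0.1 N and distance of focus from where it was at the start of the episode below 0.008 m and distance of each of short_a_top, short_b_top from where it was at the start of the episode below 0.02 m and distance of each of build_plate, spatula, wrench, jar, beaker, cup_tub from where it was at the start of the episode below 0.03 m); the arm keeps its last pose, push and grip.
It fails at once if the camera is knocked out of its setting (8 mm) (distance of focus from where it was at the start of the episode above 0.008 m).
It fails at once if another cartridge is disturbed (20 mm) (distance of any of short_a_top, short_b_top from where it was at the start of the episode above 0.02 m).
It fails at once if something else on the table is pushed about (30 mm) (distance of any of build_plate, spatula, wrench, jar, beaker, cup_tub from where it was at the start of the episode above 0.03 m).
It also fails if it takes over 35 s, if anything falls off the work surface, if the arm or the gripper's body presses on something with over 40 N, if the wrist force passes 120 N, or if a joint passes its speed limit or range.

## Robot

A 6-joint arm with a two-finger parallel gripper is mounted at the origin on the work surface. World frame = base frame: x ahead of the robot, y to its left, z up, the work surface at z = 0. Lengths are in m, angles in rad, forces in N, time in s.
With the tool pointing down it reaches from about 0.35 to 1 m from the base axis. Payload 7.1 kg.
Tool frame: the origin (TCP) lies on the centre line of the jaws, within the pads' length; the fingertips stand 14 mm ahead of it and the grasp point (between the pads) lies 5 mm behind it (env.nose_length is the distance from the TCP to the fingertips, in m); z points along the fingers, y is the line along which they close (so a half turn about z gives the same grasp; the last joint's range is limited). The gripper opens to 85 mm and grips with 20 to 120 N. Pads are 22 mm wide; open, the fingers measure 114 mm over their backs; the gripper's body (76 mm by 85 mm) begins 54 mm behind the grasp point. The pads swing forward as they close: fully open they stand 13 mm farther back than shut.
Start: joints at [-1.35, 0.423, 1.63, -0, 1.089, -0.019], TCP at [0.148, -0.607, 0.245] pointing down, gripper open.
Joint ranges: [-3, 3], [-0.9, 2.11], [0.09, 2.58], [-1.31, 4.45], [0.11, 2.69], [-2.54, 2.54]. Speed limits (rad/s): [2.39, 2.39, 3.01, 3.14, 3.14, 3.14].

## Interface

Orientations are given as a unit quaternion [x, y, z, w].
In Python, from bench import env gives the robot as it stands. The module is installed in compiled form; this text tells all that it offers.
- The arm moves only by the shell command python3 -m handwheel 'ROWS' [OPENING]. ROWS is JSON, a list that holds one entry, the list of rows, each a list of 4 numbers: the shift along the tool's x, y, z in m, then the turn about the tool's z in degrees. A call has 1 to 8 rows; each row shifts and turns the commanded pose from where the row before left it, along the tool's axes as they then stand; what a row does not reach is not made up. A row lasts 1/12 s, in which the tool goes at most 41.7 mm and 7.16 degrees, less where a joint would pass 70% of its speed; a pose out of reach is approached as far as the arm can. A call is refused whole if a number of a shift passes 0.0417 or a number of a turn 7.16, either way. A call with a gripper value outside its range is refused whole. OPENING is the closure in counts, from 0 (fully open) to 255 (shut), set as the call begins (- or left out, the last holds). The fingers move at their own pace and stop on an object; the grip force is fixed at half the most. Time passes only in rows, so rows that do not move let the fingers close. It gives the time, the measured TCP pose, the force, the opening and the grip force at its end, in the units of the state.
- env.sense(): the state, without advancing time (a new reading comes with each control period).
- env.camera(name): name is "side" or "top"; returns the picture (400x640x3 uint8, blue, green, red); there is no depth.
- env.camera_model(name): a dict with "fovy" (degrees; the focal length in pixels is half the picture's height over the tangent of half this angle, whatever the lens; pixels are square), "cx", "cy" (the principal point, pixels), "dist_coeffs" ([k1, k2, p1, p2, k3] as OpenCV has them; the pictures are not rectified), "rvec" (rotation vector, rad) and "tvec" (3), from world to camera coordinates, as OpenCV has them. Camera axes: x right, y down, z forward; pixel columns grow to the right and rows downward; lengths in m; the calibration is good to about 2 mm. A picture is of the moment at which its call begins. camera_model takes no time and is no camera call.
- env.hand_in(): hands the job in; it is judged then, once.
Trained networks look in the newest picture that a camera, given by its name, has taken for a name from the list of things; names that differ only in an ending like _2 or _b are one class to them, and where a whole thing is asked for, a point or a joint stands for the part that bears it (a point fixed in the world has none). Each returns a list of dicts, best first, with "score" (0 to 1); they miss things now and then, are a little off and sometimes report something else, mostly with a low value. They report only what shows in the picture. A call takes as long as a camera call. They do not tell look-alikes from the thing itself.
- env.recognise(thing, camera): "uv" ([column, row] in pixels, amid what is visible of it).
- env.mark_of(thing, camera): "uv" ([column, row] in pixels: a listed point, or the origin of a listed thing).
The state is a dict: "t": time; "qpos": joint angles; "joint_vel": joint speeds; "tau": joint torques, N m; "ee_pos": TCP position; "eef_rot": TCP orientation; "force": force on the tool from outside, world axes, zero at the start; "torque": the same for the moment, N m; "gripper_width": finger opening in m; "grip_force": force on a finger pad.
Only numpy, scipy, OpenCV 4.12 (cv2) and the standard library are available. Lean on these libraries where they do the work, as an engineer would, in place of code of your own. Each camera call takes 0.05 s, during which the arm holds its last target. There are 200 camera calls.

## Working session

There is one attempt and no reset: what is moved stays moved. The work goes in short steps, Python scripts to look and compute and a shell command to move; the robot and the scene stay as the last step left them, time stands still between calls to the robot, and variables do not carry over. Pictures are saved under pics/ and viewed, at most 10 in all, crops included, and the job is handed in when it is done.

```bash
mkdir -p pics; cat > h.py <<'E'
import cv2,numpy as np
from bench import env
from scipy.spatial.transform import Rotation as R
def cam(n):
    m=env.camera_model(n); f=200/np.tan(np.radians(m['fovy'])/2)
    K=np.array([[f,0,m['cx']],[0,f,m['cy']],[0,0,1.]])
    return K,np.array(m['dist_coeffs'],float),np.array(m['rvec'],float),np.array(m['tvec'],float)
def ray(n,uv):
    K,d,r,t=cam(n); Rm=cv2.Rodrigues(r)[0]
    p=cv2.undistortPoints(np.array([[uv]],float),K,d)[0,0]
    return -Rm.T@t.ravel(), Rm.T@np.array([p[0],p[1],1])
def atz(n,uv,z):
    o,v=ray(n,uv); return o+v*(z-o[2])/v[2]
def tri(a,b):
    o1,v1=ray('side',a);o2,v2=ray('top',b)
    s=np.linalg.lstsq(np.c_[v1,-v2],o2-o1,rcond=None)[0]
    p,q=o1+v1*s[0],o2+v2*s[1]; return (p+q)/2,np.linalg.norm(p-q)
def proj(n,P):
    K,d,r,t=cam(n); return cv2.projectPoints(np.array(P,float).reshape(-1,3),r,t,K,d)[0][:,0]
E
python3 - <<'E'
from h import *
np.set_printoptions(precision=3,suppress=True)
for c in('side','top'):
    cv2.imwrite(f'pics/{c}0.png',env.camera(c))
    print(c,ray(c,(320,200)))
    for t in('cart_grip','cart_tip','short_a_top','short_b_top','lens','focus','rack','camera'):
        print(t,[(np.round(x['uv'],1).tolist(),round(x['score'],2)) for x in env.mark_of(t,c)[:4]])
print(env.sense())
E
```

```text
side (array([0.212, 0.681, 0.783]), array([ 0.364, -0.658, -0.659]))
cart_grip [([341.8, 188.1], 0.7), ([305.3, 213.1], 0.66), ([276.5, 193.0], 0.56), ([325.8, 143.3], 0.2)]
cart_tip [([283.1, 227.5], 0.74), ([342.0, 225.7], 0.7)]
short_a_top [([303.3, 233.0], 0.63), ([294.6, 253.1], 0.58)]
short_b_top [([293.3, 253.3], 0.77)]
lens [([318.2, 156.2], 0.78), ([200.1, 356.9], 0.65)]
focus [([329.0, 142.3], 0.67), ([386.5, 252.9], 0.28)]
rack [([306.2, 272.6], 0.78)]
camera [([314.4, 191.2], 0.83)]
top (array([0.51 , 0.035, 1.608]), array([ 0.046, -0.025, -0.999]))
cart_grip [([304.0, 167.6], 0.58), ([290.7, 201.3], 0.48), ([325.4, 211.6], 0.48)]
cart_tip []
short_a_top [([272.2, 206.6], 0.67)]
short_b_top [([292.2, 202.3], 0.47), ([249.2, 215.9], 0.46)]
lens [([363.7, 172.3], 0.51)]
focus [([363.8, 178.1], 0.74)]
rack [([271.0, 210.5], 0.79), ([352.8, 257.1], 0.23)]
camera [([359.1, 168.4], 0.95), ([293.1, 204.2], 0.37)]
{'t': 0.9, 'qpos': array([-1.35 ,  0.423,  1.63 , -0.   ,  1.089, -0.019]), 'joint_vel': array([ 0.001, -0.   ,  0.001,  0.001, -0.   , -0.001]), 'tau': array([ -0.   , -55.733, -28.215,  -0.   ,   0.001,   0.   ]), 'ee_pos': array([ 0.148, -0.607,  0.245]), 'eef_rot': array([ 0.993,  0.12 , -0.   ,  0.   ]), 'force': array([ 0.195, -0.583,  0.036]), 'torque': array([-0.008,  0.033,  0.019]), 'grip_force': 0.0, 'gripper_width': 0.08510464898698335}
```

View pics/side0.png

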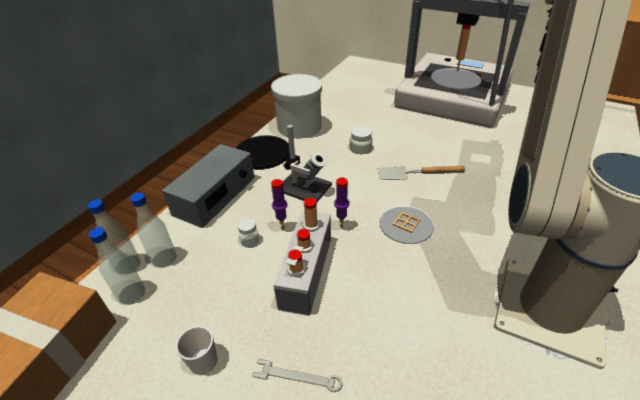

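View pics/top0.png

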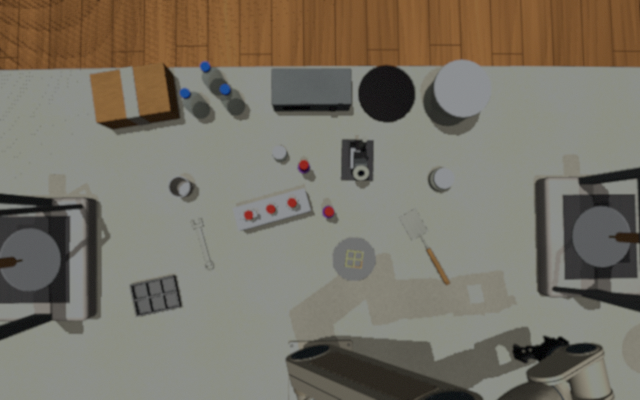

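The tallest cartridge is the rack's end one nearest the camera (red top at side 310,203, top 292,203). The purple look-alikes stand at side 279,190 and 342,190. The lens is near side 319,160 and top 361,173. Next I zoom in and triangulate.

```bash
python3 - <<'E'
from h import *
np.set_printoptions(precision=4,suppress=True)
s=cv2.imread('pics/side0.png');t=cv2.imread('pics/top0.png')
a=cv2.resize(s[115:215,265:365],None,fx=6,fy=6,interpolation=cv2.INTER_CUBIC)
cv2.imwrite('pics/c1.png',a)
cv2.imwrite('pics/c2.png',cv2.resize(t[130:230,235:368],None,fx=6,fy=6,interpolation=cv2.INTER_CUBIC))
print('lens',tri((318.2,156.2),(363.7,172.3)))
print('focus',tri((329,142.3),(363.8,178.1)))
for uv,z in(((292.2,203),.175),((271,209),.14),((249,215.9),.146)): print(atz('top',uv,z))
print(tri((310,203),(292.2,203)))
print('rack',atz('side',(306.2,272.6),0),atz('top',(271,210.5),0))
print('cam',atz('side',(314.4,191.2),0),atz('top',(359.1,168.4),0))
print('purple',atz('top',(304,167),.16),atz('top',(329,212),.16),tri((277,184),(304,167)),tri((342,182),(329,212)))
E
```

```text
lens (array([ 0.6658, -0.1402,  0.1298]), np.float64(0.0038087617744741484))
focus (array([ 0.636 , -0.1364,  0.1879]), np.float64(0.00995093109339217))
[0.5681 0.0834 0.175 ]
[0.5516 0.1506 0.14  ]
[0.5309 0.2182 0.146 ]
(array([0.5691, 0.084 , 0.1664]), np.float64(0.0015782411256186873))
rack [0.5491 0.1567 0.    ] [0.5505 0.1617 0.    ]
cam [ 0.6805 -0.1307  0.    ] [ 0.6912 -0.141   0.    ]
purple [0.6792 0.0464 0.16  ] [ 0.5397 -0.0287  0.16  ] (array([0.6821, 0.0481, 0.158 ]), np.float64(0.006200128813446324)) (array([ 0.5398, -0.0288,  0.1588]), np.float64(8.779632649719505e-05))
```

View pics/c1.png

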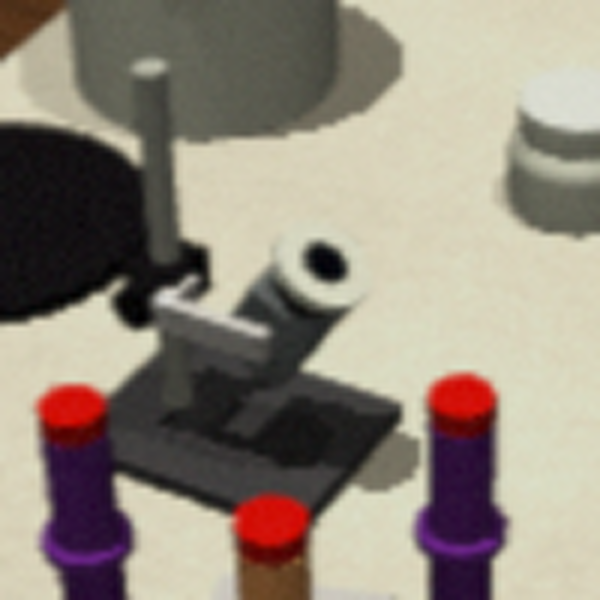

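View pics/c2.png

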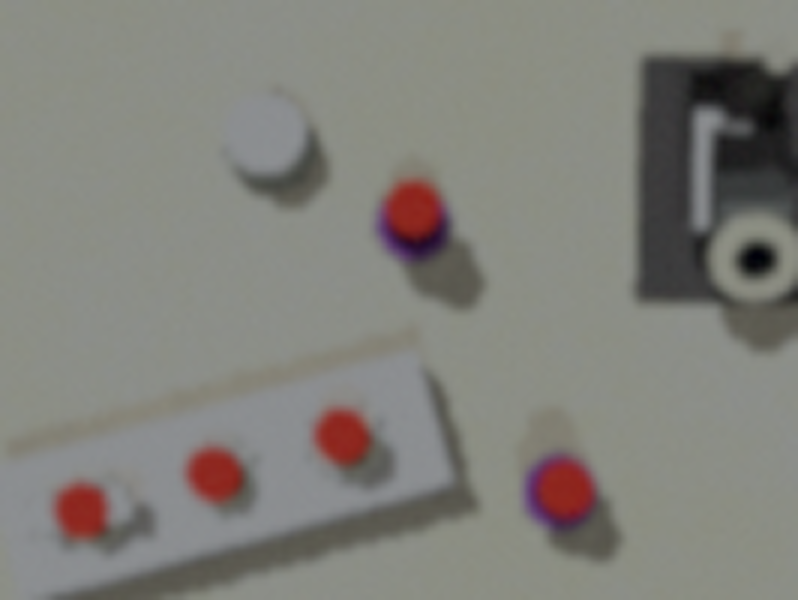

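The crops show the lens ring centred near side (319,159) and top (360.5,172.3), with the foot's yaw close to zero. I'll get the lean by overlaying a head model on the pictures.

```bash
python3 - <<'E'
from h import *
from scipy.optimize import least_squares
np.set_printoptions(precision=4,suppress=True)
L,e=tri((319,158.7),(360.5,172.3));print(L,e)
# post top & foot edge
P=atz('side',(265+150/6-.4,115+66/6-.4),.212);print('post',P)
a=atz('top',(235+645/6,130+57/6),.01);b=atz('top',(235+637/6,130+298/6),.01);print('foot edge',a,b,np.arctan2(*(a-b)[1::-1]))
print('yaw post-lens',np.arctan2(P[1]-L[1],P[0]-L[0]))
yaw=np.arctan2(*(a-b)[1::-1])
o=P-.07*np.array([np.cos(yaw),np.sin(yaw),0]);print('origin',o[:2])
for l in(.3,.4,.5,.6):
    d=np.array([-np.sin(l)*np.cos(yaw),-np.sin(l)*np.sin(yaw),np.cos(l)])
    u=proj('side',[L,L-.05*d]);w=proj('top',[L,L-.05*d])
    e1=np.cross(d,[0,1,0]);e1/=np.linalg.norm(e1);e2=np.cross(d,e1)
    th=np.linspace(0,6.283,72)
    r=[cv2.fitEllipse(proj(c,L+.025*(np.cos(th)[:,None]*e1+np.sin(th)[:,None]*e2)).astype(np.float32)) for c in('side','top')]
    print(l,(u[1]-u[0]),(w[1]-w[0]),r)
for c,uv in(('side',(319,158.7)),('top',(360.5,172.3))):
    g=cv2.imread(f'pics/{c}0.png'); 
    x,y=map(int,uv); p=cv2.resize(g[y-16:y+17,x-16:x+17],None,fx=12,fy=12,interpolation=cv2.INTER_CUBIC)
    cv2.imwrite(f'pics/r_{c}.png',p)
A=cv2.imread('pics/r_side.png');B=cv2.imread('pics/r_top.png')
cv2.imwrite('pics/r.png',np.hstack([A,B]));print(A.shape)
E
```

```text
[ 0.663  -0.1321  0.1272] 0.0033266628332814445
post [ 0.7533 -0.1343  0.212 ]
foot edge [ 0.7896 -0.0847  0.01  ] [ 0.6522 -0.0781  0.01  ] -0.04770995661987683
yaw post-lens -0.024341516053308056
origin [ 0.6834 -0.1309]
0.3 [-3.8266 11.8338] [-1.4783 -2.9945] [((318.386474609375, 158.77163696289062), (11.847052574157715, 17.42437171936035), 108.28237915039062), ((360.7436218261719, 172.73341369628906), (15.468622207641602, 15.928657531738281), 61.63207244873047)]
0.4 [-5.2025 10.917 ] [-1.3763 -4.4887] [((318.3740539550781, 158.76583862304688), (12.200289726257324, 17.432899475097656), 115.92865753173828), ((360.7448425292969, 172.72210693359375), (15.097763061523438, 15.921914100646973), 70.93681335449219)]
0.5 [-6.5269  9.8956] [-1.2606 -5.9428] [((318.3621826171875, 158.75791931152344), (12.430344581604004, 17.442955017089844), 123.90946960449219), ((360.7462158203125, 172.71241760253906), (14.574548721313477, 15.916485786437988), 76.53019714355469)]
0.6 [-7.7878  8.7788] [-1.1325 -7.3433] [((318.351318359375, 158.74822998046875), (12.535613059997559, 17.453691482543945), 132.0845184326172), ((360.7477111816406, 172.70472717285156), (13.903997421264648, 15.912585258483887), 80.12918090820312)]
(396, 396, 3)
```

View pics/r.png

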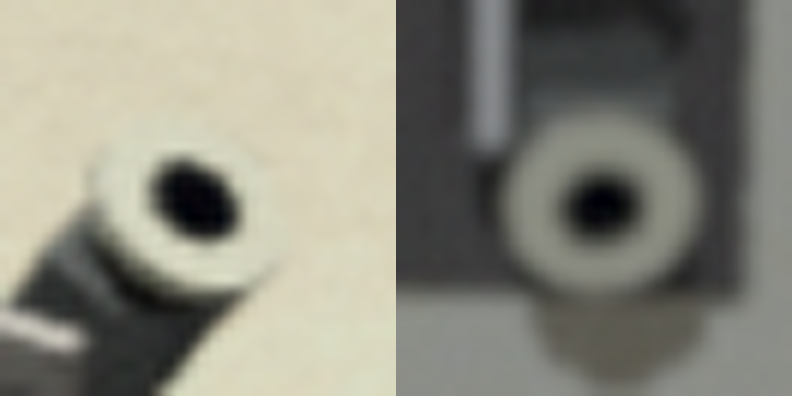

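```bash
python3 - <<'E'
from h import *
g=cv2.cvtColor(cv2.imread('pics/side0.png'),6).astype(float)
for y in range(158,180):
    r=g[y]; d=np.where(r[300:335]<140)[0]+300
    def cr(i,j): return i+(r[i]-140)/(r[i]-r[j])
    if len(d): print(y,round(cr(d[0]-1,d[0]),2),round(d[-1]+(140-r[d[-1]])/(r[d[-1]+1]-r[d[-1]]),2))
L=np.array([.663,-.1321,.1272])
for l in(.4,.45,.5,.55,.6,.65):
    d=np.array([-np.sin(l),.04*np.sin(l),np.cos(l)]);u=proj('side',[L-.01*d,L-.05*d]);print(l,(u[1]-u[0])[0]/(u[1]-u[0])[1])
E
```

```text
158 315.01 322.36
159 309.94 322.6
160 308.74 322.59
161 307.78 322.02
162 306.79 312.81
163 305.71 313.95
164 305.13 315.49
165 304.37 317.38
166 303.66 322.86
167 303.28 322.27
168 305.47 321.37
169 304.1 320.33
170 327.0 319.52
171 355.0 318.65
172 314.5 317.94
173 375.0 317.31
174 222.0 316.31
175 339.5 315.38
176 279.6 314.96
177 263.0 317.4
178 -inf 320.41
179 246.0 323.45
0.4 -0.4782095985674699
0.45 -0.5652967741830108
0.5 -0.6612664905907115
0.55 -0.7681130206222444
0.6 -0.8884335312654194
0.65 -1.0256798227325379<stdin>:5: RuntimeWarning: divide by zero encountered in scalar divide
```

Lean comes out near 0.57 rad. The tool only turns about its own (vertical) axis, so I'll tilt the cartridge in the grip by levering its nozzle against the fixed well wall. First I go above it.

```bash
R="[.0286,-.0285,0,0]"; python3 -m handwheel '[[[0.0286,-0.0285,0,0],[0.0286,-0.0285,0,0],[0.0286,-0.0285,0,0],[0.0286,-0.0285,0,0],[0.0286,-0.0285,0,0],[0.0286,-0.0285,0,0],[0.0286,-0.0285,0,0],[0.0286,-0.0285,0,0]]]' 105
python3 - <<'E'
from h import *
np.set_printoptions(precision=4,suppress=True)
print(tri((309.8,201.5),(291.6,202.4)),atz('top',(291.6,202.4),.175),atz('side',(309.8,201.5),.175))
print(tri((318.9,158.5),(360.8,172.7)))
s=env.sense();print(s['ee_pos'],R.from_quat(s['eef_rot']).as_matrix(),s['gripper_width'])
E
```

```text
t: 1.57
ee_pos: [0.3172, -0.3296, 0.2456]
eef_rot: [0.993, 0.119, 0.0, 0.0]
force: [0.9, 0.6, 0.0]
gripper_width: 0.0505
grip_force: 0.0
(array([0.5699, 0.0852, 0.1718]), np.float64(0.0003912884337123507)) [0.57   0.0852 0.175 ] [0.5679 0.0883 0.175 ]
(array([ 0.6625, -0.1325,  0.1277]), np.float64(0.001472687331527342))
[ 0.3172 -0.3296  0.2456] [[ 0.9715  0.237   0.0005]
 [ 0.237  -0.9715 -0.0005]
 [ 0.0004  0.0006 -1.    ]] 0.05045130259835326
```

```bash
python3 -m handwheel '[[[0.0286,-0.0287,0,0],[0.0286,-0.0287,0,0],[0.0286,-0.0287,0,0],[0.0286,-0.0287,0,0],[0.0286,-0.0287,0,0],[0.0286,-0.0287,0,0],[0.0286,-0.0287,0,0],[0.0286,-0.0287,0,0]]]'
python3 -m handwheel '[[[0.0286,-0.0287,0,0],[0.0286,-0.0287,0,0],[0.0286,-0.0287,0,0],[0.0286,-0.0287,0,0],[0,0,0,1.5],[0,0,0,0]]]'
python3 - <<'E'
from h import *
np.set_printoptions(precision=4,suppress=True)
s=env.sense();T=R.from_quat(s['eef_rot']).as_matrix();print(s['ee_pos'],T, T.T@(np.array([.569,.086,.134])-s['ee_pos']))
a=env.camera('top')[150:250,235:385];b=env.camera('side')[120:270,225:405]
cv2.imwrite('pics/a1.png',cv2.resize(np.hstack([cv2.resize(a,(225,150)),b]),(792,293),interpolation=cv2.INTER_CUBIC))
E
```

```text
t: 2.23
ee_pos: [0.4851, -0.0519, 0.2456]
eef_rot: [0.993, 0.12, 0.0, 0.0]
force: [0.1, -0.8, 0.3]
gripper_width: 0.0502
grip_force: 0.0
t: 2.73
ee_pos: [0.5689, 0.0868, 0.2451]
eef_rot: [0.994, 0.108, 0.0, -0.0]
force: [0.2, -0.5, -0.4]
gripper_width: 0.0503
grip_force: 0.0
[0.5689 0.0868 0.2451] [[ 0.9768  0.2143  0.0002]
 [ 0.2143 -0.9768  0.    ]
 [ 0.0002  0.     -1.    ]] [-0.0001  0.0008  0.1111]
```

View pics/a1.png

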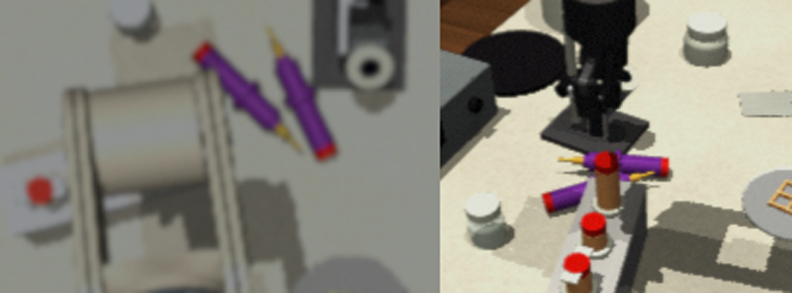

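The picture shows both purple look-alikes now lying on the table (they stood on their nozzles). Neither is touching the camera or the rack. The gripper is above the tallest cartridge, so I descend and grip.

```bash
python3 -m handwheel '[[[0,0,0.02,-1.5],[0,0,0.02,-1.5],[0,0,0.02,0],[0,0,0.02,0],[0,0,0.02,0],[0,0,0.011,0],[0,0,0,0],[0,0,0,0]]]'
python3 -m handwheel '[[[0,0,0,0],[0,0,0,0],[0,0,0,0],[0,0,0,0],[0,0,0,0],[0,0,0,0],[0,0,0,0],[0,0,0,0]]]' 255
```

```text
t: 3.5
ee_pos: [0.5678, 0.084, 0.1344]
eef_rot: [0.991, 0.132, -0.0, 0.0]
force: [-0.1, 0.4, -0.8]
gripper_width: 0.0502
grip_force: 0.0
t: 4.17
ee_pos: [0.5691, 0.0848, 0.1359]
eef_rot: [0.991, 0.133, 0.001, 0.0]
force: [-1.9, -1.7, 7.4]
gripper_width: 0.0288
grip_force: 59.0
```

```bash
python3 -m handwheel '[[[0,0,-0.014,0],[0,0,-0.014,0],[0,0,-0.013,0],[0,0,-0.013,0],[0,0,0,0],[-0.006,0,0,0],[-0.006,0,0,0],[0,0,0,0]]]'
python3 -m handwheel '[[[-0.006,0,0.0005,0],[-0.006,0,0.0005,0],[-0.006,0,0.0005,0],[-0.006,0,0.0005,0],[0,0,0,0]]]'
python3 - <<'E'
from h import *
b=env.camera('side')[130:250,240:400];cv2.imwrite('pics/b1.png',cv2.resize(b,(800,600),interpolation=cv2.INTER_CUBIC))
E
```

```text
t: 4.83
ee_pos: [0.5557, 0.0815, 0.1878]
eef_rot: [0.991, 0.133, 0.0, -0.0]
force: [0.9, 0.9, -0.1]
gripper_width: 0.0287
grip_force: 59.2
t: 5.25
ee_pos: [0.5339, 0.0754, 0.1864]
eef_rot: [0.991, 0.133, 0.001, -0.0]
force: [4.9, 1.7, -0.4]
gripper_width: 0.0288
grip_force: 60.3
```

View pics/b1.png

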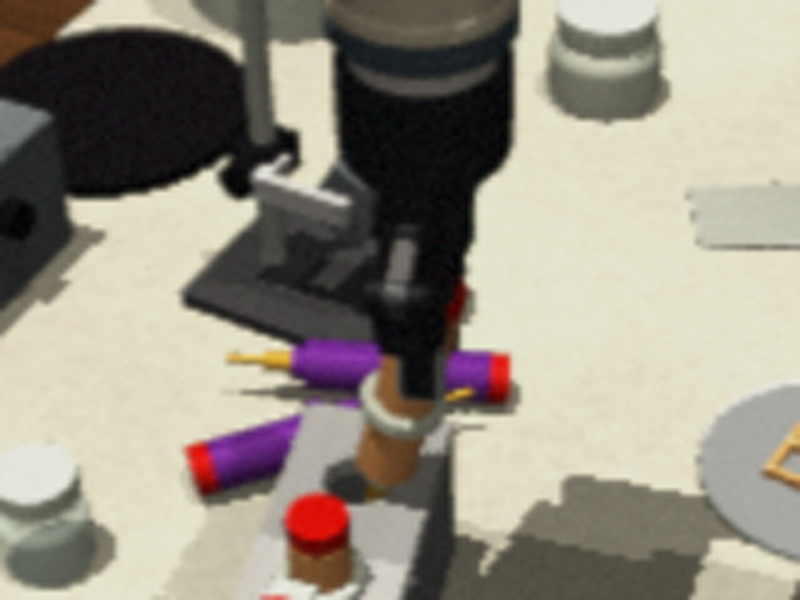

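The picture shows the cartridge pivoting in the grip, with its nozzle caught at the well edge (375,490) and the stopper leaning towards the robot. I continue.

```bash
python3 -m handwheel '[[[-0.006,0,0,0],[-0.006,0,0,0],[-0.006,0,0,0],[-0.006,0,0,0],[-0.006,0,0,0],[-0.005,0,0,0],[0,0,0,0]]]'
python3 - <<'E'
from h import *
b=env.camera('side')[130:250,240:400];cv2.imwrite('pics/b2.png',cv2.resize(b,(800,600),interpolation=cv2.INTER_CUBIC))
E
```

```text
t: 5.88
ee_pos: [0.4994, 0.066, 0.1866]
eef_rot: [0.991, 0.133, 0.0, 0.0]
force: [0.9, 0.4, 7.3]
gripper_width: 0.0293
grip_force: 60.8
```

View pics/b2.png

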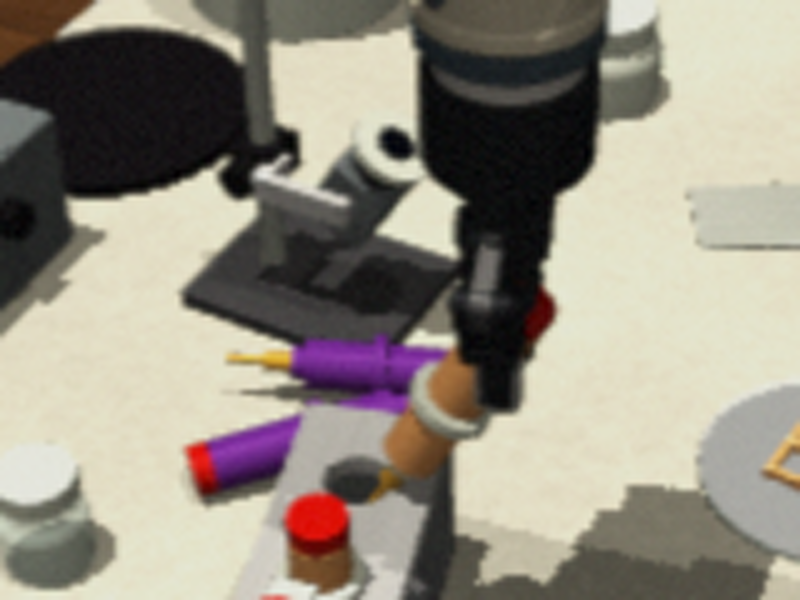

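```bash
python3 -m handwheel '[[[0,0,-0.01,0],[0,0,-0.016,0],[0,0,-0.02,0],[0,0,-0.02,0],[0,0,-0.02,0],[0,0,-0.014,0],[0,0,0,0],[0,0,0,0]]]'
python3 - <<'E'
from h import *
np.set_printoptions(precision=4,suppress=True)
b=env.camera('side')[90:210,250:410];cv2.imwrite('pics/b3.png',cv2.resize(b,(800,600),interpolation=cv2.INTER_CUBIC))
print([(x['uv'],x['score']) for x in env.mark_of('cart_tip','side')[:4]])
s=env.sense();T=R.from_quat(s['eef_rot']).as_matrix();G=s['ee_pos']-.005*T[:,2];print(s['ee_pos'],s['grip_force'])
for l in(.4,.5,.6,.7):
    d=-np.sin(l)*T[:,0]-np.cos(l)*T[:,2]
    print(l,((proj('side',[G,G-.129*d,G-.096*d,G+.036*d])-[250,90])*5).round())
E
```

```text
t: 6.6
ee_pos: [0.499, 0.066, 0.2864]
eef_rot: [0.991, 0.133, -0.0, 0.0]
force: [0.0, -0.3, -1.3]
gripper_width: 0.0288
grip_force: 60.4
[([282.8, 201.6], 0.87), ([313.6, 201.1], 0.61), ([334.9, 207.4], 0.53)]
[0.4984 0.066  0.2851] 60.42387843132019
0.4 [[456. 370.]
 [349. 565.]
 [374. 519.]
 [490. 308.]]
0.5 [[456. 370.]
 [324. 553.]
 [355. 510.]
 [498. 312.]]
0.6 [[456. 370.]
 [300. 540.]
 [338. 499.]
 [505. 317.]]
0.7 [[456. 370.]
 [278. 524.]
 [321. 487.]
 [512. 322.]]
```

View pics/b3.png

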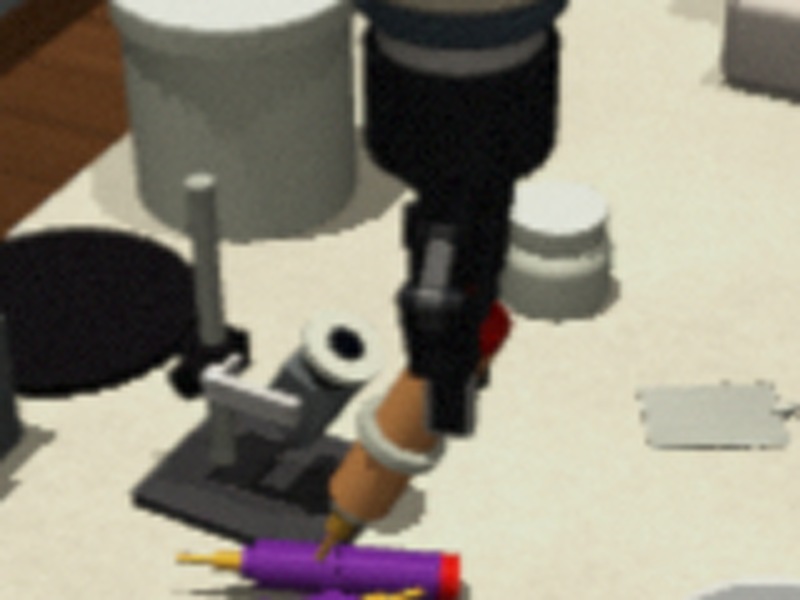

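The cartridge hangs free at about 0.50 rad tilt (tip at crop 322,556). Now I turn it into the lens plane and carry it over to the focus.

```bash
python3 -m handwheel '[[[0,0,0,4.3],[0,0,0,4.3],[0,0,0,4.4],[0,0,0,4.3],[0,0.01,0,0],[0,0.016,0,0],[0,0.02,0,0],[0,0.02,0,0]]]'
python3 -m handwheel '[[[0.008,0.02,0,0],[0.012,0.02,0,0],[0.013,0.02,0,0],[0.013,0.02,0,0],[0.013,0.02,0,0],[0.01,0.015,0,0],[0.006,0.008,0,0],[0.003,0.003,0,0]]]'
python3 -m handwheel '[[[0,0,0,0],[0,0,0,0],[0,0,0,0]]]'
python3 - <<'E'
from h import *
np.set_printoptions(precision=4,suppress=True)
b=env.camera('side')[80:200,250:410]
s=env.sense();T=R.from_quat(s['eef_rot']).as_matrix();G=s['ee_pos']-.005*T[:,2];print(s['ee_pos'],T[:,0],s['grip_force'])
L=np.array([.6625,-.1325,.1277])
b=cv2.resize(b,(800,600),interpolation=cv2.INTER_CUBIC)
cv2.imwrite('pics/b4.png',b)
d=-np.sin(.5)*T[:,0]-np.cos(.5)*T[:,2];print('tip',G-.129*d, ((proj('side',[G-.129*d])-[250,80])*5))
for l in(.47,.55,.585):
    F=L+.06*np.array([-np.sin(l),.035*np.sin(l),np.cos(l)]);print(l,F,(proj('side',F)-[250,80])*5,np.linalg.norm(F-G+.129*d))
for c in('side','top'):
    if c=='top': env.camera(c)
    for t in('cart_tip','focus'): print(c,t,[(np.round(x['uv'],1),round(x['score'],2)) for x in env.mark_of(t,c)[:4]])
E
```

```text
t: 7.37
ee_pos: [0.4963, -0.0009, 0.2851]
eef_rot: [1.0, -0.016, -0.001, 0.0]
force: [0.4, -0.4, -1.0]
gripper_width: 0.0287
grip_force: 60.4
t: 8.03
ee_pos: [0.5705, -0.1301, 0.2852]
eef_rot: [1.0, -0.018, -0.001, -0.0]
force: [0.0, 0.3, -1.1]
gripper_width: 0.0284
grip_force: 60.4
t: 8.28
ee_pos: [0.57, -0.1278, 0.2861]
eef_rot: [1.0, -0.017, -0.0, -0.0]
force: [0.5, -0.7, -0.6]
gripper_width: 0.0288
grip_force: 60.4
[ 0.5702 -0.1277  0.2863] [ 0.9994 -0.0347 -0.0005] 60.3677237033844
tip [ 0.6319 -0.1298  0.178 ] [[387.3634 334.1261]]
0.47 [ 0.6353 -0.1315  0.1812] [[383.1956 326.2363]] 0.004964861147125928
0.55 [ 0.6311 -0.1314  0.1789] [[389.9106 331.7584]] 0.0019540679389993282
0.585 [ 0.6294 -0.1313  0.1777] [[392.753 334.304]] 0.002989881718013335
side cart_tip [(array([286.8, 198.6]), 0.98), (array([334.5, 211.6]), 0.83), (array([327.6, 147.5]), 0.58), (array([327.9, 146.3]), 0.58)]
side focus [(array([327.2, 143.3]), 0.67)]
top cart_tip [(array([328.9, 159.8]), 0.83), (array([361. , 171.2]), 0.69), (array([337.4, 198. ]), 0.62)]
top focus [(array([364.9, 179.9]), 0.71), (array([248.8, 214.7]), 0.37)]
```

View pics/b4.png

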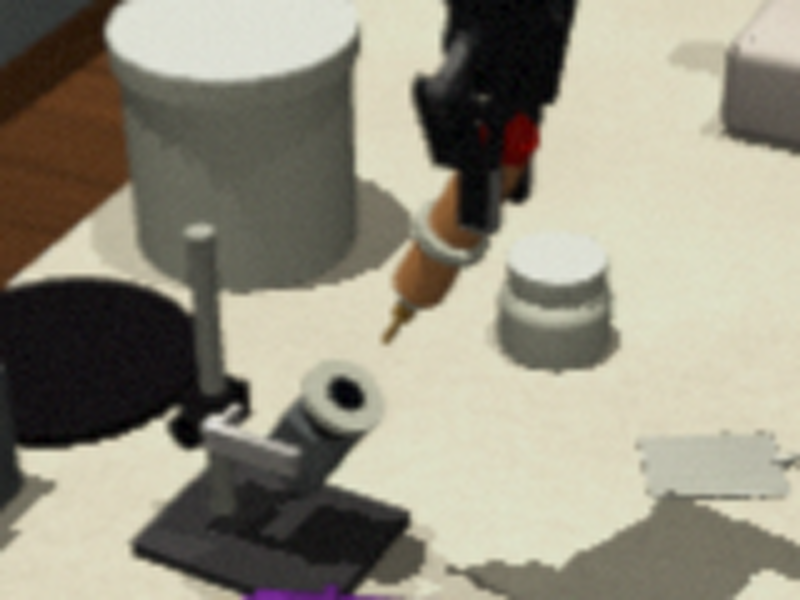

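The tip shows at crop (386,342) and the expected focus at (390,332), so it is about 4 mm low. I raise it slightly, settle, and hand in.

```bash
python3 -m handwheel '[[[0,0,-0.002,0],[0,0,-0.002,0],[0,0,0,0],[0,0,0,0],[0,0,0,0],[0,0,0,0],[0,0,0,0],[0,0,0,0]]]' && python3 -c "
from bench import env
print(env.hand_in())"
```

```text
t: 9.25
ee_pos: [0.5707, -0.1286, 0.2903]
eef_rot: [1.0, -0.018, -0.0, -0.0]
force: [-0.6, -0.1, 0.2]
gripper_width: 0.0292
grip_force: 60.4
the job is handed in; nothing more can be done
None
```

I handed the job in with the tallest cartridge held still, its nozzle tip about 2–5 mm from the estimated 60 mm focus point and its tilt within about 0.1 rad of the estimated lens axis; no verdict came back, and the two purple look-alikes fell over early on, cause not established.

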